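# Set the wrist-scanner boom one hole longer

## Task

At the screening desk, lengthen the scanner's telescoping boom by one hole: squeeze its two red snap buttons flush, slide the outer sleeve outwards, away from the column, and let both buttons click fully out in the next hole, not the one after. Never force the sleeve against buttons that are locked; keep the pull gentle. Leave the bottle, the jar and the grey box where they stand, and let go of the boom.

Things in the scene. Friction and masses are not known exactly. Their poses are not given: they have to be found in the camera images.
- stand: desk stand, fixed: dark base plate 160 x 130 x 12 mm, white column, blue clamp block on top (46 x 50 mm, up to 171 mm high). Origin under the column at table height; its y axis runs along the boom, away from the column, x across it, z up. A rigid dark inner tube, 24.5 mm square, runs along y from the column to 205 mm, its axis 150 mm above the table, and carries the buttons
- sleeve: knurled aluminium outer sleeve, 30 mm square, wall 2 mm, axes as the stand's, sliding only along y (friction 2.5 N, stays where left). Origin on the boom axis, at the hole pair holding the buttons at the start: 150 (+-1) mm from the column axis, 150 mm high. It reaches from 105 mm towards the column to 130 mm outwards, where a 36 mm blue collar and white sensor head (50 x 60 x 60 mm) begin
- next_mark (a point): point on the sleeve's axis, 40 mm from its origin towards the column, near the next hole pair (15 x 16 mm holes, side walls). That pair's true place differs from boom to boom: the sleeve must slide out 32 to 48 mm until it comes over the buttons, which then spring out by themselves and stop the sleeve. So feel for it. One more pair follows 30 mm later; do not go there
- button_a: red round snap button, 12 mm diameter, domed, on the boom's +x side (stand axes), moving only in and out along x. Origin at the dome's top, 20 mm from the boom axis when fully out (5 mm proud of the sleeve), 15 mm when flush. Spring 0.6 N when out, 2.1 N when flush. Out or half pressed it locks the sleeve. It stays 150 mm from the column axis and 150 mm high
- button_b: the same red button on the -x side; origin at the top of its dome. Flat pads squeezing the sleeve's sides over both buttons press both flush; sliding the sleeve then pushes the domes on under its wall (about 10 N of pull in the first 6 mm, 5 after; over 18 N is too much). Pads staying on the sleeve travel with it and leave the next hole free. Fingers have 25 mm of room either side
- sanitizer: clear pump bottle with green band, 64 mm in diameter, 181 mm tall; origin under its centre; leave alone
- jar: white jar, 82 mm in diameter, 80 mm tall; origin under its centre; leave alone
- clip_box: small grey box, 50 x 90 x 36 mm; origin under its centre; leave alone

How it is judged:
On the way, in this order (a step that is already met when the one before it is completed fails the run):
1. both buttons are pressed flush while the sleeve is still at its first hole (x of button_a in the frame of stand below 0.0165 m and x of button_b in the frame of stand above -0.0165 m and y of sleeve in the frame of stand below 0.158 m), for 0.05 s.
2. the sleeve has slid out one hole and both buttons have sprung out in it (x of button_a in the frame of stand above 0.0185 m and x of button_b in the frame of stand below -0.0185 m and y of sleeve in the frame of stand between 0.178 and 0.202 m), for 0.2 s.
At the end, for the whole second after the job is handed in: the sleeve has moved outwards by one hole (28 to 52 mm from its start), both buttons stand fully out in that hole (within 1.5 mm of full height), the sleeve is at rest and the boom is released (all of step 2 and linear speed of sleeve below 0.005 m/s); the robot touches nothing.
It fails at once if the sleeve was forced against a button (more than 9 N on one button) (contact force between sleeve and button_a above 9 N or contact force between sleeve and button_b above 9 N).
It fails at once if the sleeve was pulled past the next hole (y of sleeve in the frame of stand above 0.205 m).
It fails at once if a bystander object was pushed (more than 15 mm) or tipped over (distance of any of sanitizer, jar, clip_box from where it was at the start of the episode above 0.015 m or angle between any of sanitizer, jar's own z axis and vertical above 0.3 rad).
It also fails if it takes over 32 s, if anything falls off the work surface, if the arm or the gripper's body presses on something with over 40 N, if the wrist force passes 120 N, or if a joint passes its speed limit or range.

## Robot

A 6-joint arm with a two-finger parallel gripper is mounted at the origin on the work surface. World frame = base frame: x ahead of the robot, y to its left, z up, the work surface at z = 0. Lengths are in m, angles in rad, forces in N, time in s.
With the tool pointing down it reaches from about 0.325 to 1 m from the base axis. Payload 5.1 kg.
Tool frame: the origin (TCP) lies midway between the tips of the shut fingers; the grasp point (between the pads) lies 19 mm behind it; z points along the fingers, y is the direction in which the jaws open and shut (so a half turn about z gives the same grasp; the last joint's range is limited). The gripper opens to 85 mm and grips with 20 to 120 N. Pads are 22 mm wide; open, the fingers measure 114 mm over their backs; the gripper's body (76 mm by 85 mm) begins 54 mm behind the grasp point. The pads swing forward as they close: fully open they stand 13 mm farther back than shut.
Start: joints at [-0.083, 0.124, 1.65, -0, 1.367, -0.083], TCP at [0.65, -0, 0.231] pointing down, gripper open.
Joint ranges: [-2.61, 2.61], [-1.02, 2.33], [0.03, 2.71], [-1.35, 4.49], [0.32, 2.68], [-2.91, 2.91]. Speed limits (rad/s): [2.57, 2.57, 3.14, 3.14, 3.14, 3.14].

## Interface

Orientations are given as a unit quaternion [x, y, z, w].
In Python, from plant import robot gives the robot as it stands.
- The arm moves only by the tool step_arm, never from a script. Its argument "rows" is a list of rows, each a list of 2 entries, a list of its own where there are three numbers: the shift along the tool's x, y, z each as a share of 40 cm, from -1 to 1, then the turn, a rotation vector about the tool's x, y, z each as a share of pi rad, from -1 to 1. In form: [[[x, y, z], [rx, ry, rz]], ...]. A call has exactly 8 rows; each row shifts and turns the commanded pose from where the row before left it, along the tool's axes as they then stand; what a row does not reach is not made up. A row lasts 1/8 s, in which the tool goes at most 62.5 mm and 10.7 degrees, less where a joint would pass 70% of its speed; a pose out of reach is approached as far as the arm can. A call with a number of a shift or a turn outside -1 to 1 is refused whole. A call with a gripper value outside its range is refused whole. "hand" is the gripper command: -1 is shut, 1 is fully open, values between are in proportion, set as the call begins (left out, the last holds). The fingers move at their own pace and stop on an object; the grip force is fixed at half the most. Time passes only in rows, so rows that do not move let the fingers close, or fill a call up. It gives the time, the measured TCP pose, the force and the opening at its end, in the units of the state.
- robot.observe(): the state, without advancing time (a new reading comes with each control period).
- robot.camera(name): name is "scene" or "side" or "wrist"; returns (picture, depth): 400x640x3 uint8, red, green, blue; 400x640 float32, m along the optical axis (not along the pixel's ray), 0 where there is no reading.
- robot.camera_params(name): a dict with "fx", "fy", "cx", "cy" (pixels), "origin" and "rotation" of the camera in the world; the wrist camera has in their place "mount" (4x4, takes a point from camera to tool coordinates, whose origin is the TCP and whose axes are the flange's). Camera axes: x right, y down, z forward; pixel columns grow to the right and rows downward; lengths in m; the calibration is good to about 2 mm. The wrist camera is an equidistant fisheye: a pixel r from the principal point sees the ray r / f radians off the axis. A picture is of the moment at which its call begins: read the wrist's pose just before it. camera_params takes no time and is no camera call.
- robot.job_done(): hands the job in, once; it reports no verdict.
The state is a dict: "t": time; "qpos": joint angles; "joint_velocities": joint speeds; "tau": joint torques, N m; "eef_pos": TCP position; "orientation": TCP orientation; "force": force on the tool from outside, world axes, zero at the start; "wrist_torque": the same for the moment, N m; "finger_gap": finger opening in m.
Only numpy, scipy, OpenCV 4.12 (cv2) and the standard library are available. Lean on these libraries where they do the work, as an engineer would, in place of code of your own. Each camera call takes 0.05 s, during which the arm holds its last target. There are 200 camera calls.

## Working session

There is one attempt and no reset: what is moved stays moved. The work goes in short steps, Python scripts to look and compute and a tool call to move; the robot and the scene stay as the last step left them, time stands still between calls to the robot, and variables do not carry over. Pictures are saved under pics/ and viewed, about 8 in all and at most 12, crops included, and the job is handed in when it is done.

Besides the shell and the picture viewer there is one more tool, called after "Request:" in YAML: its name, and indented under it one key for each argument. step_arm: Moves the arm, as the interface text tells. Shift numbers are shares of 40 cm and turn numbers shares of pi rad, none past 1 either way. Its arguments: {"type":"object","properties":{"rows":{"type":"array"},"hand":{"type":"number"}},"required":["rows"]}

```bash
mkdir -p pics; ls
python3 - <<'E'
from plant import robot
import cv2,numpy as np
for n in("scene","side"):
    p,d=robot.camera(n); cv2.imwrite(f"pics/{n}0.png",p[:,:,::-1]); np.save(f"pics/{n}0.npy",d)
    print(n,robot.camera_params(n))
print(robot.observe()); print(robot.camera_params("wrist"))
E
```

```text
pics
scene {'fx': 441.24370065215214, 'fy': 441.24370065215214, 'cx': 320.29729175333364, 'cy': 198.08554172767757, 'origin': array([1.04216492, 0.19699405, 0.63539055]), 'rotation': array([ 0.45020476,  0.78487436, -0.37087423, -0.20914161])}
side {'fx': 371.99113141011964, 'fy': 371.99113141011964, 'cx': 329.2362698087892, 'cy': 200.8717052871495, 'origin': array([ 0.3554125 , -0.66961546,  0.42929072]), 'rotation': array([ 0.8569868 , -0.1199343 ,  0.07080654, -0.49616108])}
{'t': 0.1, 'qpos': array([-8.26049241e-02,  1.24465672e-01,  1.65154811e+00, -1.30818489e-06,
        1.36751428e+00, -8.26329952e-02]), 'joint_velocities': array([-0.00094085, -0.00053584, -0.0039382 , -0.00100793,  0.00115194,
       -0.00155133]), 'tau': array([ 9.10699127e-04, -4.24935150e+01, -3.66653323e+01, -1.21150126e-05,
        3.93052323e-03, -1.30700494e-05]), 'eef_pos': array([6.49440279e-01, 1.37186801e-05, 2.30152956e-01]), 'orientation': array([ 7.07096432e-01,  7.07116468e-01, -6.25954956e-04, -7.37990949e-04]), 'force': array([-0.09624446, -0.43651894, -0.37598333]), 'wrist_torque': array([ 0.0087141 , -0.00376632, -0.02788268]), 'finger_gap': 0.08527462022978542}
{'fx': 309.70691628693146, 'fy': 309.70691628693146, 'cx': 318.09335421591965, 'cy': 195.12686695455528, 'mount': array([[-3.50212785e-04, -9.48632409e-01, -3.16380199e-01,
         8.19932702e-02],
       [ 9.99999326e-01, -6.82336370e-04,  9.38977366e-04,
         3.01000781e-05],
       [-1.10662208e-03, -3.16379657e-01,  9.48632009e-01,
        -1.43023881e-01],
       [ 0.00000000e+00,  0.00000000e+00,  0.00000000e+00,
         1.00000000e+00]])}
```

View pics/scene0.png

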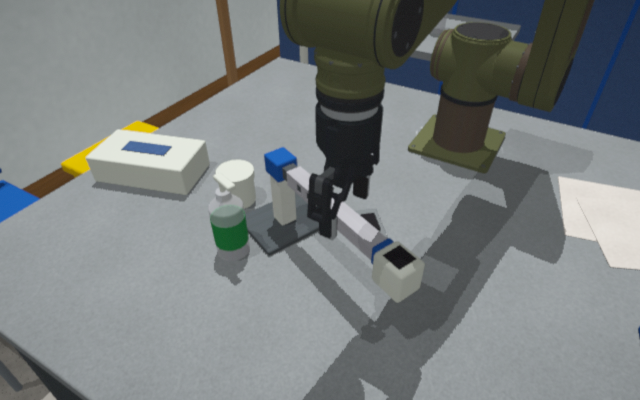

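View pics/side0.png

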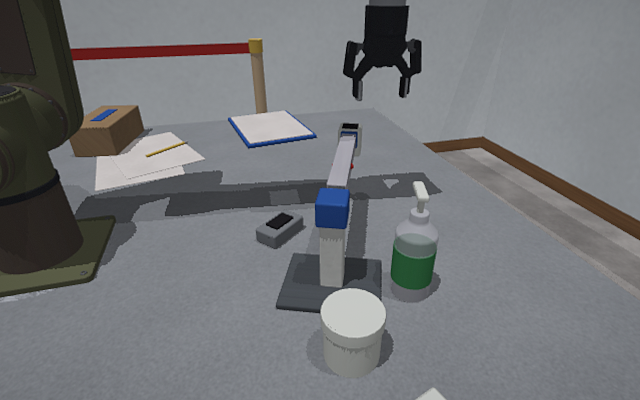

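The scene shows the blue clamp at (281,160), the boom running to the head at (398,270), with the gripper partly over it. The side view shows the clamp at (332,205), the head at (349,133), and one button at (352,166). The boom runs roughly along world +y.

```bash
cat > h.py <<'E'
from plant import robot
import cv2,numpy as np
from scipy.spatial.transform import Rotation as R
def cloud(n,d):
    c=robot.camera_params(n); v,u=np.mgrid[0:400,0:640]
    P=np.dstack([(u-c['cx'])/c['fx']*d,(v-c['cy'])/c['fy']*d,d])
    return P@R.from_quat(c['rotation']).as_matrix().T+c['origin']
E
python3 - <<'E'
from h import *
for n in("scene","side"):
    im=cv2.imread(f"pics/{n}0.png").astype(int); d=np.load(f"pics/{n}0.npy"); P=cloud(n,d)
    b,g,r=im[...,0],im[...,1],im[...,2]
    x,y,z=P[...,0],P[...,1],P[...,2]
    near=(x>.45)&(x<.8)&(y>-.35)&(y<.25)&(d>0)
    m=near&(b>r+60)&(b>g+30)
    for nm,mm in(("bluetop",m&(z>.165)&(z<.178)),):
        print(n,nm,mm.sum(),P[mm].min(0) if mm.any() else 0,P[mm].max(0) if mm.any() else 0, P[mm].mean(0) if mm.any() else 0)
    m=near&(r>g+60)&(r>b+60)&(z>.1)&(z<.2); print("red",m.sum(),np.argwhere(m)[:3],P[m].mean(0) if m.any() else 0)
    m=near&(abs(z-.165)<.004)&(b<r+30)&(r>90)
    Q=P[m]
    for yy in np.arange(-.3,.25,.02):
        s=Q[abs(Q[:,1]-yy)<.01]
        if len(s)>4: print(round(yy,2),len(s),np.percentile(s,[5,50,95],axis=0).round(3)[:,[0,2]].tolist())
    for v,u in ([(160,281),(205,310),(178,295),(183,305),(225,362),(258,400),(160,232)] if n=="scene" else [(198,333),(175,342),(150,346),(128,349),(166,352),(300,352)]):
        print((u,v),P[v,u].round(3))
E
```

```text
scene bluetop 478 [ 0.45824939 -0.24822065  0.16507084] [0.61822371 0.04980142 0.17176884] [ 0.51278868 -0.16773505  0.16844204]
red 0 [] 0
-0.26 7 [[0.61, 0.162], [0.611, 0.164], [0.612, 0.166]]
-0.2 8 [[0.497, 0.161], [0.502, 0.162], [0.509, 0.163]]
-0.18 77 [[0.494, 0.161], [0.51, 0.163], [0.522, 0.165]]
-0.16 129 [[0.498, 0.162], [0.514, 0.163], [0.53, 0.165]]
-0.14 99 [[0.507, 0.162], [0.528, 0.164], [0.54, 0.165]]
-0.12 12 [[0.536, 0.162], [0.541, 0.164], [0.544, 0.164]]
-0.08 11 [[0.544, 0.162], [0.548, 0.164], [0.557, 0.165]]
-0.06 46 [[0.545, 0.162], [0.556, 0.164], [0.57, 0.165]]
-0.04 172 [[0.551, 0.162], [0.566, 0.164], [0.582, 0.165]]
-0.02 185 [[0.559, 0.162], [0.575, 0.164], [0.591, 0.165]]
0.0 200 [[0.567, 0.162], [0.584, 0.164], [0.599, 0.165]]
0.02 203 [[0.576, 0.162], [0.592, 0.164], [0.607, 0.165]]
0.04 133 [[0.583, 0.162], [0.614, 0.165], [0.628, 0.167]]
0.06 184 [[0.587, 0.162], [0.625, 0.166], [0.636, 0.168]]
0.08 180 [[0.593, 0.162], [0.636, 0.166], [0.645, 0.168]]
0.1 225 [[0.602, 0.162], [0.618, 0.166], [0.639, 0.168]]
(281, 160) [ 0.5   -0.209  0.17 ]
(310,
[... 874 characters left out ...]
[0.545, 0.165], [0.559, 0.165], [0.574, 0.166]]
-0.04 74 [[0.553, 0.165], [0.569, 0.166], [0.584, 0.166]]
-0.02 60 [[0.562, 0.165], [0.577, 0.165], [0.593, 0.166]]
0.0 57 [[0.57, 0.165], [0.585, 0.166], [0.601, 0.166]]
0.02 31 [[0.577, 0.165], [0.59, 0.166], [0.603, 0.166]]
0.04 36 [[0.603, 0.163], [0.622, 0.168], [0.63, 0.169]]
0.06 40 [[0.585, 0.163], [0.598, 0.168], [0.637, 0.169]]
0.08 16 [[0.595, 0.163], [0.639, 0.168], [0.647, 0.168]]
0.1 8 [[0.602, 0.165], [0.606, 0.168], [0.615, 0.169]]
(333, 198) [ 0.488 -0.23   0.171]
(342, 175) [ 0.526 -0.152  0.165]
(346, 150) [ 0.566 -0.053  0.166]
(349, 128) [0.608 0.056 0.169]
(352, 166) [ 0.564 -0.094  0.151]
(352, 300) [ 0.481 -0.34   0.081]
```

Run:
```python
from h import *
im=cv2.imread("pics/side0.png").astype(int); d=np.load("pics/side0.npy"); P=cloud("side",d)
x,y,z=np.moveaxis(P,-1,0)
# sleeve axis fit
m=(abs(z-.1655)<.002)&(x>.48)&(x<.62)&(y>-.17)&(y<.02); Q=P[m]
ys=np.arange(-.165,.01,.01); C=[]
for a in ys:
    s=Q[(Q[:,1]>=a)&(Q[:,1]<a+.01)]; C.append([s[:,1].mean(),(np.percentile(s[:,0],3)+np.percentile(s[:,0],97))/2])
C=np.array(C); k,c=np.polyfit(C[:,0],C[:,1],1); th=np.arctan(k); print("angle deg",np.degrees(th),"x=%.4f y+%.4f"%(k,c))
D=np.array([np.sin(th),np.cos(th)]); N=np.array([D[1],-D[0]])
b,g,r=np.moveaxis(im,-1,0)
red=(r>g+50)&(r>b+50)&(z>.1)&(z<.2)&(x>.5)&(x<.65)&(y<.1)
B=P[red]; A=np.array([c,0]); print("red s,n,z",np.c_[(B[:,:2]-A)@D,(B[:,:2]-A)@N,B[:,2]].round(4))
s0=np.median((B[:,:2]-A)@D); print("button axis pt",A+s0*D,"stand",A+(s0-.15)*D)
for n in("side","scene"):
    im=cv2.imread(f"pics/{n}0.png").astype(int);P=cloud(n,np.load(f"pics/{n}0.npy"));b,g,r=np.moveaxis(im,-1,0)
    m=(g>r+50)&(g>b+30)&(P[...,2]>.02)&(P[...,2]<.15); G=P[m]; print(n,"bottle s,n", [(f((G[:,:2]-A)@D-s0).round(3),f((G[:,:2]-A)@N).round(3)) for f in (lambda a:np.percentile(a,2),lambda a:np.percentile(a,98))], len(G))
im=cv2.imread("pics/side0.png")[100:320,240:460]; cv2.imwrite("pics/c1.png",cv2.resize(im,None,fx=2.7,fy=2.7,interpolation=cv2.INTER_CUBIC))
```

```text
angle deg 23.318870411380548 x=0.4311 y+0.5854
red s,n,z [[-0.0921  0.0152  0.1557]
 [-0.0955  0.0155  0.1553]
 [-0.0942  0.0172  0.1548]
 [-0.0979  0.0157  0.1544]
 [-0.0944  0.0173  0.153 ]
 [-0.0961  0.0156  0.1517]
 [-0.095   0.0174  0.1513]
 [-0.0993  0.0159  0.1512]
 [-0.0963  0.0175  0.1499]
 [-0.0964  0.0158  0.1479]]
button axis pt [ 0.54750397 -0.08795954] stand [ 0.48812677 -0.22570695]
side bottle s,n [(np.float64(-0.172), np.float64(0.104)), (np.float64(-0.162), np.float64(0.13))] 8
scene bottle s,n [(np.float64(-0.135), np.float64(0.103)), (np.float64(-0.106), np.float64(0.155))] 702
```

View pics/c1.png

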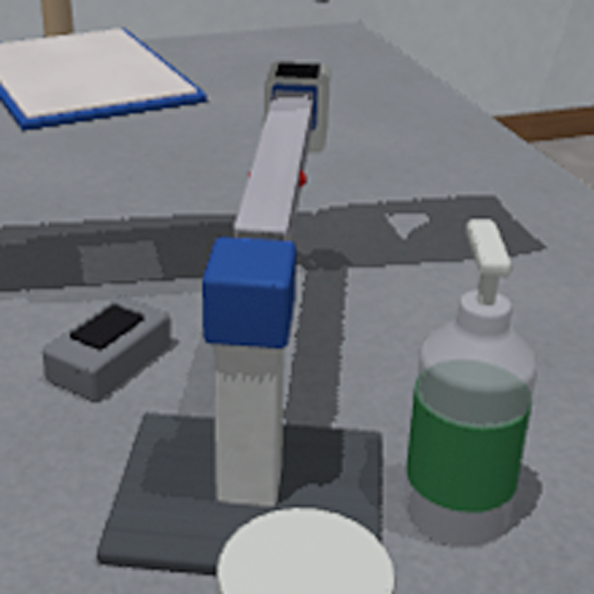

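The crop shows both buttons: a at (302,178), and a sliver of b at (250,175). The bottle and box are well clear of the fingers. I'll move above the buttons and align yaw.

Request:
step_arm:
  rows:
    - [[-0.054, -0.063, 0], [0, 0, 0]]
    - [[-0.054, -0.063, 0], [0, 0, 0]]
    - [[-0.054, -0.063, 0], [0, 0, 0]]
    - [[-0.054, -0.063, 0], [0, 0, 0]]
    - [[0, 0, 0], [0, 0, 0.0432]]
    - [[0, 0, 0], [0, 0, 0.0432]]
    - [[0, 0, 0], [0, 0, 0.0432]]
    - [[0, 0, 0], [0, 0, 0]]
  hand: 1

```text
t: 1.1
eef_pos: [0.5489, -0.0864, 0.2308]
orientation: [0.835, 0.55, -0.0, -0.0]
force: [-1.3, 0.5, -0.6]
finger_gap: 0.0856
```

Run:
```python
from h import *
o=robot.observe(); p,d=robot.camera("wrist"); cv2.imwrite("pics/w1.png",p[:,:,::-1]); np.save("pics/w1.npy",d)
print(o['eef_pos'],o['force'],R.from_quat(o['orientation']).as_matrix().round(3)); np.savez("pics/w1o",p=o['eef_pos'],q=o['orientation'])
```

```text
[ 0.54885837 -0.08639553  0.23079449] [-1.27161282  0.47791764 -0.61990742] [[ 0.395  0.919 -0.001]
 [ 0.919 -0.395  0.   ]
 [-0.    -0.001 -1.   ]]
```

View pics/w1.png

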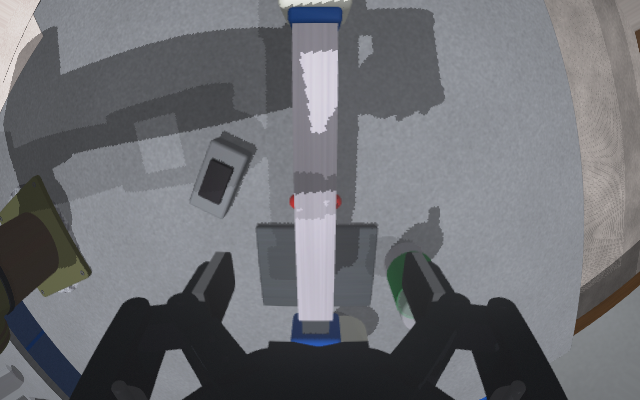

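Both buttons are visible, at (292,202) and (339,202), with the sleeve vertical in the picture so the yaw is right. I'll convert to tool offsets.

Run:
```python
from h import *
c=robot.camera_params("wrist"); M=c['mount']; o=np.load("pics/w1o.npz"); T=R.from_quat(o['q']).as_matrix()
for u,v in((292,202),(339,202),(292,22),(342,22),(297,318),(335,318),(294,60),(338,60)):
    a=np.array([u-c['cx'],v-c['cy']])/c['fx']; r=np.hypot(*a)
    ray=np.r_[a/r*np.sin(r),np.cos(r)]; w=T@M[:3,:3]@ray; w0=T@M[:3,3]+o['p']
    z=.150 if v==202 else .165
    X=w0+w*(z-w0[2])/w[2]; print((u,v),X.round(4),(T.T@(X-o['p'])).round(4))
```

```text
(292, 202) [ 0.531  -0.0767  0.15  ] [ 0.0019 -0.0201  0.0808]
(339, 202) [ 0.5642 -0.091   0.15  ] [0.0018 0.016  0.0808]
(292, 22) [0.5854 0.0424 0.165 ] [ 0.1328 -0.0172  0.0658]
(342, 22) [0.6157 0.0294 0.165 ] [0.1327 0.0158 0.0658]
(297, 318) [ 0.492  -0.1717  0.165 ] [-0.1008 -0.0185  0.0658]
(335, 318) [ 0.5226 -0.1847  0.165 ] [-0.1007  0.0147  0.0658]
(294, 60) [0.5761 0.0175 0.165 ] [ 0.1062 -0.0159  0.0658]
(338, 60) [0.6027 0.006  0.165 ] [0.1062 0.0131 0.0658]
```

Request:
step_arm:
  rows:
    - [[0.006, -0.004, 0.03], [0, 0, 0]]
    - [[0, 0, 0.05], [0, 0, 0]]
    - [[0, 0, 0.05], [0, 0, 0]]
    - [[0, 0, 0.05], [0, 0, 0]]
    - [[0, 0, 0.05], [0, 0, 0]]
    - [[0, 0, 0.025], [0, 0, 0]]
    - [[0, 0, 0], [0, 0, 0]]
    - [[0, 0, 0], [0, 0, 0]]
  hand: 1

```text
t: 2.15
eef_pos: [0.5493, -0.0838, 0.1302]
orientation: [0.835, 0.55, 0.001, 0.001]
force: [0.3, 0.4, 0.5]
finger_gap: 0.0857
```

Request:
step_arm:
  rows:
    - [[0, 0, 0], [0, 0, 0]]
    - [[0, 0, 0], [0, 0, 0]]
    - [[0, 0, 0], [0, 0, 0]]
    - [[0, 0, 0], [0, 0, 0]]
    - [[0, 0, 0], [0, 0, 0]]
    - [[0, 0, 0], [0, 0, 0]]
    - [[0, 0, 0], [0, 0, 0]]
    - [[0, 0, 0], [0, 0, 0]]
  hand: -1

```text
t: 3.15
eef_pos: [0.5476, -0.0831, 0.1301]
orientation: [0.835, 0.55, -0.001, -0.001]
force: [-7.2, 2.2, 6.9]
finger_gap: 0.0291
```

```bash
cat >> h.py <<'E'
def red(tag=None):
    p,d=robot.camera("side"); im=p.astype(int); r,g,b=np.moveaxis(im,-1,0)
    m=(r>g+50)&(r>b+50); m[:120]=0; m[:, :300]=0; m[:,400:]=0; m[220:]=0
    if tag: cv2.imwrite(f"pics/{tag}.png",cv2.resize(p[100:240,280:420,::-1],None,fx=4,fy=4,interpolation=cv2.INTER_CUBIC))
    D=np.array([.396,.918,0]); o=robot.observe()
    print("t",o['t'],"red",m.sum(),np.argwhere(m)[:,::-1].tolist()[:14],"along",(o['force']@D).round(2),"F",o['force'].round(2),"s",(o['eef_pos']@D).round(4),"z",o['eef_pos'][2].round(4),"gap",round(o['finger_gap'],4))
E
python3 -c "
from h import *
red('s1')"
```

```text
t 3.2 red 0 [] along -0.49 F [-7.74  2.81  6.95] s 0.1406 z 0.1301 gap 0.0292
```

View pics/s1.png

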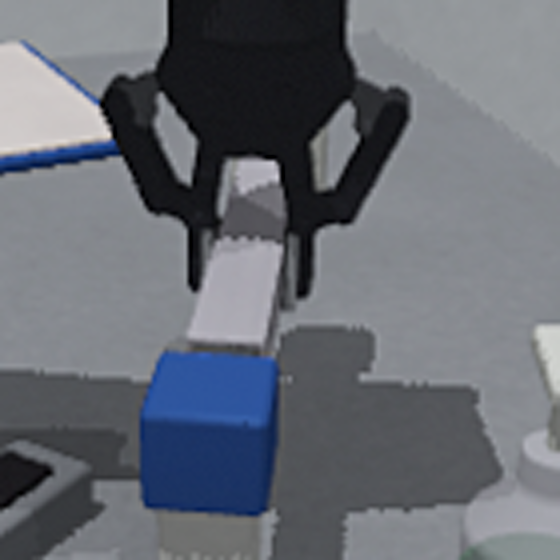

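The sleeve is gripped over the buttons (gap 29 mm) and no red is visible. I'll relax the side load and start the slow pull.

Request:
step_arm:
  rows:
    - [[0, -0.004, -0.001], [0, 0, 0]]
    - [[0.003, 0, 0], [0, 0, 0]]
    - [[0.003, 0, 0], [0, 0, 0]]
    - [[0.003, 0, 0], [0, 0, 0]]
    - [[0.003, 0, 0], [0, 0, 0]]
    - [[0.003, 0, 0], [0, 0, 0]]
    - [[0.003, 0, 0], [0, 0, 0]]
    - [[0.003, 0, 0], [0, 0, 0]]

```text
t: 4.2
eef_pos: [0.5498, -0.0779, 0.1301]
orientation: [0.835, 0.55, -0.002, 0.001]
force: [-5.3, -12.1, 3.6]
finger_gap: 0.0293
```

```bash
python3 -c "
from h import *
red()"
```

```text
t 4.25 red 0 [] along -11.13 F [ -4.83 -10.04   2.53] s 0.1465 z 0.1301 gap 0.029
```

Request:
step_arm:
  rows:
    - [[0.003, 0, 0], [0, 0, 0]]
    - [[0.004, 0, 0], [0, 0, 0]]
    - [[0.006, 0, 0], [0, 0, 0]]
    - [[0.006, 0, 0], [0, 0, 0]]
    - [[0.006, 0, 0], [0, 0, 0]]
    - [[0.006, 0, 0], [0, 0, 0]]
    - [[0.006, 0, 0], [0, 0, 0]]
    - [[0.006, 0, 0], [0, 0, 0]]

```text
t: 5.25
eef_pos: [0.5572, -0.0607, 0.1301]
orientation: [0.836, 0.549, -0.001, 0.001]
force: [-2.6, -5.9, 3.5]
finger_gap: 0.0291
```

```bash
python3 -c "
from h import *
red()"
```

```text
t 5.3 red 0 [] along -3.79 F [-0.1  -4.09  2.61] s 0.1653 z 0.1301 gap 0.0294
```

Request:
step_arm:
  rows:
    - [[0.002, 0, 0], [0, 0, 0]]
    - [[0.002, 0, 0], [0, 0, 0]]
    - [[0.002, 0, 0], [0, 0, 0]]
    - [[0.002, 0, 0], [0, 0, 0]]
    - [[0.002, 0, 0], [0, 0, 0]]
    - [[0.002, 0, 0], [0, 0, 0]]
    - [[0, 0, 0], [0, 0, 0]]
    - [[0, 0, 0], [0, 0, 0]]

```text
t: 6.3
eef_pos: [0.5592, -0.0559, 0.1302]
orientation: [0.836, 0.549, -0.001, 0.001]
force: [-1.7, -5.0, 3.2]
finger_gap: 0.0296
```

```bash
python3 -c "
from h import *
red()"
```

```text
t 6.35 red 0 [] along -4.76 F [-1.12 -4.7   2.93] s 0.1701 z 0.1301 gap 0.0294
```

Request:
step_arm:
  rows:
    - [[0.001, 0, 0], [0, 0, 0]]
    - [[0.001, 0, 0], [0, 0, 0]]
    - [[0.001, 0, 0], [0, 0, 0]]
    - [[0.001, 0, 0], [0, 0, 0]]
    - [[0.001, 0, 0], [0, 0, 0]]
    - [[0, 0, 0], [0, 0, 0]]
    - [[0, 0, 0], [0, 0, 0]]
    - [[0, 0, 0], [0, 0, 0]]

```text
t: 7.35
eef_pos: [0.5604, -0.0532, 0.1301]
orientation: [0.835, 0.55, 0.0, 0.0]
force: [1.1, -3.3, 5.1]
finger_gap: 0.0295
```

```bash
python3 -c "
from h import *
red()"
```

```text
t 7.4 red 0 [] along -3.07 F [ 1.2  -3.86  4.52] s 0.1731 z 0.1301 gap 0.0288
```

```bash
python3 -c "
from h import *
red('s2')"
```

```text
t 7.45 red 0 [] along -2.16 F [ 0.77 -2.69  5.44] s 0.1731 z 0.1301 gap 0.0294
```

View pics/s2.png

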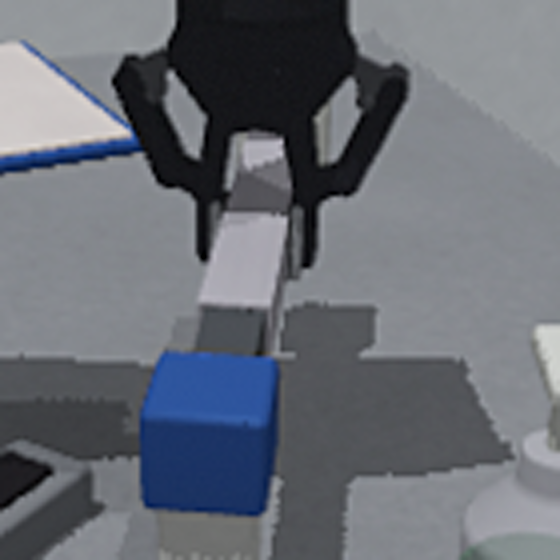

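The sleeve has moved and there's no red at the button's place, crop (288,260). I'll continue in small steps with a shade-proof red test.

Request:
step_arm:
  rows:
    - [[0.001, 0, 0], [0, 0, 0]]
    - [[0.001, 0, 0], [0, 0, 0]]
    - [[0.001, 0, 0], [0, 0, 0]]
    - [[0, 0, 0], [0, 0, 0]]
    - [[0, 0, 0], [0, 0, 0]]
    - [[0, 0, 0], [0, 0, 0]]
    - [[0, 0, 0], [0, 0, 0]]
    - [[0, 0, 0], [0, 0, 0]]

```text
t: 8.45
eef_pos: [0.5612, -0.0513, 0.1301]
orientation: [0.835, 0.55, 0.001, -0.0]
force: [5.1, 1.9, 4.8]
finger_gap: 0.0291
```

```bash
sed -i 's/m=(r>g+50)&(r>b+50)/m=(r>1.5*g)\&(r>1.5*b)\&(r>40)/' h.py; python3 -c "
from h import *
red()"
```

```text
t 8.5 red 4 [[351, 165], [351, 166], [350, 167], [351, 167]] along 3.35 F [5.37 1.33 4.63] s 0.1752 z 0.1301 gap 0.0292
```

Red is reappearing at (351,166), and the pull has reversed to +3 N, so the domes are entering the hole. I'll go one more small step.

Request:
step_arm:
  rows:
    - [[0.001, 0, 0], [0, 0, 0]]
    - [[0.001, 0, 0], [0, 0, 0]]
    - [[0.001, 0, 0], [0, 0, 0]]
    - [[0, 0, 0], [0, 0, 0]]
    - [[0, 0, 0], [0, 0, 0]]
    - [[0, 0, 0], [0, 0, 0]]
    - [[0, 0, 0], [0, 0, 0]]
    - [[0, 0, 0], [0, 0, 0]]

```text
t: 9.5
eef_pos: [0.5614, -0.051, 0.1301]
orientation: [0.835, 0.55, 0.0, 0.0]
force: [2.7, -0.8, 5.0]
finger_gap: 0.0294
```

```bash
python3 -c "
from h import *
red('s3')"
```

```text
t 9.55 red 5 [[351, 164], [351, 165], [351, 166], [350, 167], [351, 167]] along 1.09 F [ 3.61 -0.37  5.54] s 0.1755 z 0.1301 gap 0.0288
```

View pics/s3.png

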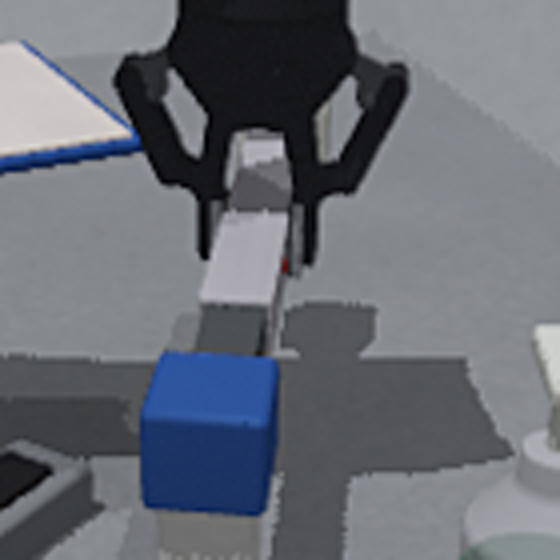

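A thin red sliver at crop (285,265): button a is part-way out. I'll take another step.

Request:
step_arm:
  rows:
    - [[0.001, 0, 0], [0, 0, 0]]
    - [[0.001, 0, 0], [0, 0, 0]]
    - [[0.001, 0, 0], [0, 0, 0]]
    - [[0, 0, 0], [0, 0, 0]]
    - [[0, 0, 0], [0, 0, 0]]
    - [[0, 0, 0], [0, 0, 0]]
    - [[0, 0, 0], [0, 0, 0]]
    - [[0, 0, 0], [0, 0, 0]]

```text
t: 10.55
eef_pos: [0.5618, -0.05, 0.1301]
orientation: [0.835, 0.55, 0.0, 0.0]
force: [3.8, -1.9, 5.8]
finger_gap: 0.0291
```

```bash
python3 -c "
from h import *
red()"
```

```text
t 10.6 red 13 [[351, 163], [351, 164], [352, 164], [351, 165], [352, 165], [351, 166], [352, 166], [350, 167], [351, 167], [352, 167], [350, 168], [351, 168], [352, 168]] along -0.29 F [ 3.41 -1.79  6.14] s 0.1766 z 0.1301 gap 0.0293
```

```bash
python3 -c "
from h import *
im=cv2.imread('pics/side0.png').astype(int);b,g,r=np.moveaxis(im,-1,0)
m=(r>1.5*g)&(r>1.5*b)&(r>40);m[:150]=0;m[180:]=0;m[:,:325]=0;m[:,365:]=0
print(np.argwhere(m)[:,::-1].tolist())
red()"
```

```text
[[351, 163], [351, 164], [352, 164], [351, 165], [352, 165], [351, 166], [352, 166], [351, 167], [352, 167], [351, 168]]
t 10.65 red 12 [[351, 163], [351, 164], [352, 164], [351, 165], [352, 165], [351, 166], [352, 166], [351, 167], [352, 167], [350, 168], [351, 168], [352, 168]] along 0.17 F [ 3.01 -1.11  6.18] s 0.1766 z 0.1301 gap 0.029
```

Button a's red patch now matches the start picture, so it's fully out, and there's no axial load. I'll open, then lift.

Request:
step_arm:
  rows:
    - [[0, 0, 0], [0, 0, 0]]
    - [[0, 0, 0], [0, 0, 0]]
    - [[0, 0, 0], [0, 0, 0]]
    - [[0, 0, 0], [0, 0, 0]]
    - [[0, 0, 0], [0, 0, 0]]
    - [[0, 0, 0], [0, 0, 0]]
    - [[0, 0, 0], [0, 0, 0]]
    - [[0, 0, 0], [0, 0, 0]]
  hand: 1

```text
t: 11.65
eef_pos: [0.5615, -0.0499, 0.1297]
orientation: [0.835, 0.55, 0.0, 0.0]
force: [0.4, -0.6, -0.8]
finger_gap: 0.0857
```

Request:
step_arm:
  rows:
    - [[0, 0, -0.03], [0, 0, 0]]
    - [[0, 0, -0.05], [0, 0, 0]]
    - [[0, 0, -0.05], [0, 0, 0]]
    - [[0, 0, -0.05], [0, 0, 0]]
    - [[0, 0, -0.05], [0, 0, 0]]
    - [[0, 0, -0.02], [0, 0, 0]]
    - [[0, 0, 0], [0, 0, 0]]
    - [[0, 0, 0], [0, 0, 0]]

```text
t: 12.65
eef_pos: [0.5609, -0.0498, 0.2286]
orientation: [0.835, 0.55, -0.001, -0.001]
force: [0.5, -0.1, -0.6]
finger_gap: 0.0852
```

Run:
```python
from h import *
red()
o=robot.observe(); p,d=robot.camera("wrist"); print(o['eef_pos'])
cv2.imwrite("pics/w2.png",cv2.resize(p[150:300,240:400,::-1],None,fx=4,fy=4,interpolation=cv2.INTER_CUBIC))
for im in (cv2.imread("pics/w1.png")[:,:,::-1].astype(int),p.astype(int)):
    r,g,b=np.moveaxis(im,-1,0); m=(r>1.6*g)&(r>1.6*b)&(r>40); m[:150]=0;m[300:]=0;m[:,:240]=0;m[:,400:]=0
    for s in(slice(240,316),slice(316,400)):
        q=np.argwhere(m[:,s])
        if len(q): print(len(q),"v",q[:,0].min(),q[:,0].max(),"u",q[:,1].min()+s.start,q[:,1].max()+s.start)
```

```text
t 12.7 red 12 [[351, 163], [351, 164], [352, 164], [351, 165], [352, 165], [351, 166], [352, 166], [350, 167], [351, 167], [352, 167], [350, 168], [351, 168]] along 0.62 F [0.2  0.59 0.53] s 0.1764 z 0.2284 gap 0.0854
[ 0.56085768 -0.04980695  0.2284442 ]
42 v 195 207 u 290 293
42 v 195 207 u 336 340
37 v 242 253 u 296 299
26 v 242 252 u 341 343
```

View pics/w2.png

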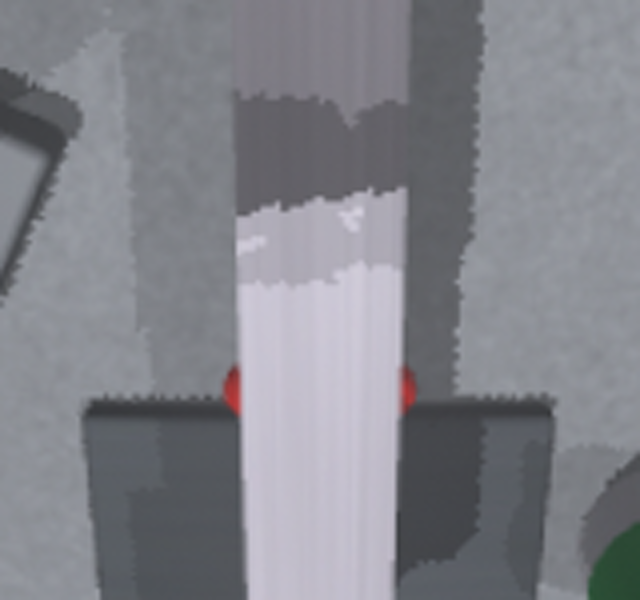

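Run:
```python
from h import *
c=robot.camera_params("wrist"); M=c['mount']; o=robot.observe(); w1=np.load("pics/w1o.npz")
for pos,q,pts in((w1['p'],w1['q'],((289.5,201),(340.5,201),(294,201),(336,201))),(o['eef_pos'],o['orientation'],((295.5,247),(343.5,247),(300,247),(340.5,247)))):
    T=R.from_quat(q).as_matrix()
    for i,(u,v) in enumerate(pts):
        a=np.array([u-c['cx'],v-c['cy']])/c['fx']; r=np.hypot(*a)
        w=T@M[:3,:3]@np.r_[a/r*np.sin(r),np.cos(r)]; w0=T@M[:3,3]+pos
        z=.15 if i<2 else .165
        X=w0+w*(z-w0[2])/w[2]; print((u,v),(T.T@(X-pos)).round(4))
red()
```

```text
(289.5, 201) [ 0.0027 -0.022   0.0808]
(340.5, 201) [0.0027 0.0172 0.0808]
(294, 201) [ 0.008  -0.0173  0.0658]
(336, 201) [0.008  0.0128 0.0658]
(295.5, 247) [-0.036  -0.0183  0.0785]
(343.5, 247) [-0.036   0.0205  0.0784]
(300, 247) [-0.028  -0.0137  0.0635]
(340.5, 247) [-0.028   0.0168  0.0634]
t 12.8 red 12 [[351, 163], [351, 164], [352, 164], [351, 165], [352, 165], [351, 166], [352, 166], [350, 167], [351, 167], [352, 167], [350, 168], [351, 168]] along 0.26 F [ 0.98 -0.14 -0.28] s 0.1764 z 0.2286 gap 0.0853
```

```bash
python3 -c "
from plant import robot
print(robot.job_done())"
```

```text
the job is handed in; nothing more can be done
None
```

I lengthened the boom by one hole, released it, lifted the gripper clear and handed the job in at about 12.8 s. The hand-in reports no verdict, so what follows is my own measurement.

- **Move:** I squeezed the sleeve over both buttons until no red showed from the side. I then pulled slowly, ending in 1–2 mm steps. The buttons clicked out with the tool about 36 mm from where it started, so the sleeve should be near 186 mm from the column.
- **Forces:** The pull in the readings taken after each move peaked at about 13 N (limit 18 N) and fell to about zero at the new hole. I could not see it between readings.
- **Buttons:** Button a's red patch in the side view matches the start picture. From above, the two domes span 38.8 mm, against 39.2 mm before the pull, so both look fully out. Button a showed slightly fewer red pixels than b (26 against 37). I took that as viewing angle and pixel noise, because the span and the side view disagree with a real shortfall.
- **End state:** The gripper is open, about 80 mm above the boom axis, and the tool force is about zero. I did not re-measure the bottle, jar or box afterwards, but the fingers stayed well away from them.

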